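Slide the cuvette box up the ramp and seat it in the sample stage

ROBOT

A 6-joint arm with a two-finger parallel gripper is mounted at the origin on a cart in front of the work surface, level with it; the furniture and walls round the work are solid. World frame = base frame: x ahead of the robot, y to its left, z up, the work surface at z = 0. Lengths are in m, angles in rad, forces in N, time in s.
With the tool pointing down it reaches from about 0.35 to 0.775 m from the base axis. Payload 5.5 kg.
Tool frame: the origin (TCP) lies at the very end of the fingers, on their centre line; the grasp point (between the pads) lies env.hold_point_z behind it (env.hold_point_z is the distance from the TCP to the grasp point, in m); z points along the fingers, y is the line along which they close (so a half turn about z gives the same grasp; the last joint's range is limited). The gripper opens to 85 mm and grips with 20 to 120 N. Pads are 22 mm wide; open, the fingers measure 114 mm over their backs; the gripper's body (76 mm by 85 mm) begins 54 mm behind the grasp point. The pads swing forward as they close: fully open they stand 13 mm farther back than shut.
Start: joints at [1.146, 0.313, 0.046, 1.304, 0, 1.431], TCP at [0.162, 0.552, 0.206] pointing down, gripper open.
Joint ranges: [-2.76, 2.76], [-0.86, 1.69], [-1.03, 1.26], [-2.2, 2.34], [-1.47, 1.5], [-3.14, 3.14]. Speed limits (rad/s): [2.57, 2.57, 3.14, 3.14, 3.14, 3.14].

INTERFACE

Orientations are given as a unit quaternion [w, x, y, z].
In Python, from workcell import env gives the robot as it stands.
- The arm moves only by the tool carry_out, never from a script. Its argument "steps" is a list of rows, each a list of 3 entries, a list of its own where there are three numbers: the turn, a rotation vector about the tool's x, y, z in degrees, then the shift along the tool's x, y, z in cm, then the closure in counts, from 0 (fully open) to 255 (shut). A call has exactly 8 rows; each row is the pose to reach, as a shift and turn from the pose commanded when the call began, along the tool's axes at that moment; what a row does not reach only later rows make up. A row lasts 1/8 s, in which the tool goes at most 62.5 mm and 10.7 degrees, less where a joint would pass 70% of its speed; a pose out of reach is approached as far as the arm can. A call with a gripper value outside its range is refused whole. The fingers move at their own pace and stop on an object; "force" is the grip in N (left out, the last holds). Time passes only in rows, so rows that repeat a pose let the fingers close, or fill a call up. It gives the time, the measured TCP pose, the force, the opening and the grip force at its end, in the units of the state.
- env.get_state(): the state, without advancing time (a new reading comes with each control period).
- env.read_camera(name): name is "scene" or "top"; returns (picture, depth): 400x640x3 uint8, red, green, blue; 400x640 float32, m along the optical axis (not along the pixel's ray), 0 where there is no reading.
- env.get_calibration(name): a dict with "fx", "fy", "cx", "cy" (pixels), "D" ([k1, k2, p1, p2, k3] as OpenCV has them; the pictures are not rectified), "origin" and "orientation" of the camera in the world. Camera axes: x right, y up, looking along -z (the intrinsics and any distortion apply to the point x, -y, -z); pixel columns grow to the right and rows downward; lengths in m; the calibration is good to about 2 mm. A picture is of the moment at which its call begins. get_calibration takes no time and is no camera call.
- env.hand_in(): hands the job in; it is judged then, once.
The state is a dict: "clock": time; "joint_pos": joint angles; "qvel": joint speeds; "tau": joint torques, N m; "tcp_pos": TCP position; "orientation": TCP orientation; "wrist_force": force on the tool from outside, world axes, zero at the start; "ft_torque": the same for the moment, N m; "finger_gap": finger opening in m; "grip_force": force on a finger pad.
Only numpy, scipy, OpenCV 4.12 (cv2) and the standard library are available. Lean on these libraries where they do the work, as an engineer would, in place of code of your own. Each camera call takes 0.05 s, during which the arm holds its last target. There are 200 camera calls.

TASK

Load the cuvette box into the sample stage: bring it in line at the foot of the ramp, then slide it up the ramp and over the lip into the bay, without lifting it over. Push on until its end meets the stop pad on the end bar and press it home there with about 8 newtons for a good half second, gently, never with more than about 15; leave it lying flat in the bay, up against the stop. Do not disturb the amber bottle, the white jar and the conical flask.

Things in the scene. Friction and masses are not known exactly. Their poses are not given: they have to be found in the camera images.
- cuvette_box: Loose black open box, 44 x 100 mm, walls 22 mm high, three clear upright cuvettes fixed along its middle (12 x 12 mm, tops at 45 mm). 0.17 to 0.35 kg; slides with 1 to 3 N. Origin: centre of the underside; x across its 44 mm, y along its 100 mm, z up. Either end may go first. Starts on the bench before the ramp.
- sample_stage: Fixed aluminium sample stage, grey side rails, 290 mm long, 66 mm wide. +x = loading direction, z up. Origin: bench level, centre line, bay side of the lip. Ramp: z = 0 at x = -95 mm to z = 13 mm at x = -6 mm; lip level, z = 13 mm, to x = 0; then drops to the bay floor, z = 7 mm, to x = 170 mm.
- stage_mouth (a point): Mouth of the stage: on the bench, centre line, x = -120 mm in the stage's frame. Side rails there stand 75 mm apart, 9 mm high, closing in to 50 mm apart (inside) at x = -90 mm; from there 50 mm apart all along, 8 mm thick, tops 7 mm above the ramp, and at z = 20 mm along the bay.
- end_bar: Fixed steel bar across the bay, 66 mm wide, top 26 mm above the bay floor, face 125 to 150 mm beyond the lip. Origin: foot of its face towards the ramp, on the bay floor; +x = loading direction. A clamped round stop pad (20 mm across) stands out of the face by 2 to 12 mm, differently each time and not measured: feel for it. Contact is stiff: 10 to 15 N per mm of push.
- amber_bottle: Amber glass-stoppered bottle, 56 mm in diameter, 115 mm high, bystander. Origin: centre of the underside.
- white_jar: White plastic jar with black cap, 54 mm in diameter, 71 mm high, bystander. Origin: centre of the underside.
- flask: Small glass conical flask, 58 mm in diameter, 105 mm high, bystander. Origin: centre of the underside.
Not all that is in view belongs to the job. Leave any green or purple look-alike of the cuvette_box alone.

How it is judged:
By the outcome, as a careful person would: the job done as asked, in the order asked, and still so for the second after the job is handed in, with the robot touching nothing.
It also fails if it takes over 64 s, if anything falls off the work surface, if the arm or the gripper's body presses on something with over 40 N, if the wrist force passes 120 N, or if a joint passes its speed limit or range.

## Working session

There is one attempt and no reset: what is moved stays moved. The work goes in short steps, Python scripts to look and compute and a tool call to move; the robot and the scene stay as the last step left them, time stands still between calls to the robot, and variables do not carry over. Pictures are saved under pics/ and viewed, at most 10 in all, crops included, and the job is handed in when it is done.

Besides the shell and the picture viewer there is one more tool, called after "Request:" by a JSON object that holds its "op" and its "data", one argument or row to a line. carry_out: Moves the arm, as the interface text tells. Its arguments: {"type":"object","properties":{"steps":{"type":"array","items":{"type":"array"}},"force":{"type":"number"}},"required":["steps"]}

```bash
mkdir -p pics; ls; cat > h.py <<'E'
import numpy as np, cv2
from scipy.spatial.transform import Rotation as R
from workcell import env
def quat(q): return R.from_quat([q[1],q[2],q[3],q[0]])
def ray(cal,uv):
    K=np.array([[cal['fx'],0,cal['cx']],[0,cal['fy'],cal['cy']],[0,0,1]])
    p=cv2.undistortPoints(np.array(uv,float).reshape(-1,1,2),K,np.array(cal['D'],float)).reshape(-1,2)
    d=np.c_[p[:,0],-p[:,1],-np.ones(len(p))]
    return np.array(cal['origin']),quat(cal['orientation']).apply(d)
def onplane(cal,uv,z):
    o,d=ray(cal,uv); return o+d*((z-o[2])/d[:,2])[:,None]
def bydepth(cal,uv,dep):
    o,d=ray(cal,uv); return o+d*np.array([dep[int(round(v)),int(round(u))] for u,v in uv])[:,None]
E
python3 - <<'E'
from h import *
for n in ("scene","top"):
    p,d=env.read_camera(n); cv2.imwrite(f'pics/{n}0.png',p[:,:,::-1]); np.savez(f'{n}0.npz',p=p,d=d); print(n,env.get_calibration(n))
print(env.get_state(), env.hold_point_z)
E
```

```text
pics
scene {'fx': 498.480105417449, 'fy': 498.480105417449, 'cx': 319.76109235400554, 'cy': 197.89176881415008, 'D': array([0.01086221, 0.        , 0.        , 0.        , 0.        ]), 'origin': array([-0.54389401,  0.480428  ,  0.94838319]), 'orientation': array([-0.45410043, -0.22959131,  0.40361013,  0.76038115])}
top {'fx': 420.7571513844713, 'fy': 420.7571513844713, 'cx': 320.1174576194914, 'cy': 197.4489237237244, 'D': array([0.03166684, 0.        , 0.        , 0.        , 0.        ]), 'origin': array([ 0.34995686, -0.15304382,  1.28985568]), 'orientation': array([-0.70076691, -0.05493534,  0.05384513,  0.70923095])}
{'clock': 0.1, 'joint_pos': array([1.14640553e+00, 3.13937111e-01, 4.50906271e-02, 1.30359188e+00,
       6.57472492e-06, 1.43120940e+00]), 'qvel': array([-0.00071034, -0.00225874,  0.00299819,  0.00057556, -0.00060726,
        0.00047958]), 'tau': array([ 3.23704669e-03, -4.81725955e+01,  2.99243796e+01,  1.27347931e-02,
       -6.69764131e-05, -3.48278590e-06]), 'tcp_pos': array([0.16135184, 0.55138256, 0.20479055]), 'orientation': array([-2.31620002e-04,  1.41921098e-01,  9.89877633e-01, -7.87678538e-04]), 'wrist_force': array([-0.30777599,  0.68914142,  0.19930276]), 'ft_torque': array([-0.03834126,  0.06967584,  0.04107895]), 'grip_force': 0.0, 'finger_gap': 0.0854064832595501} 0.0187
```

View pics/scene0.png

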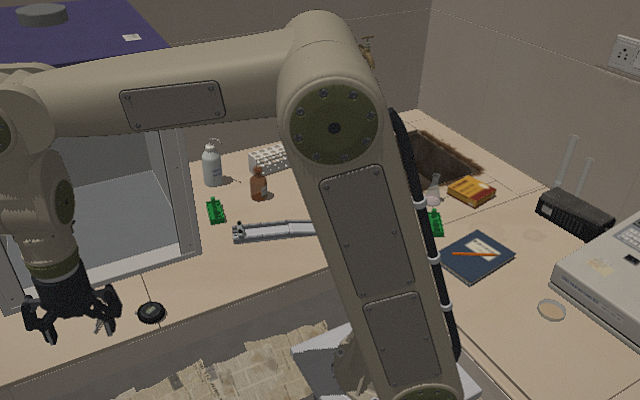

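View pics/top0.png

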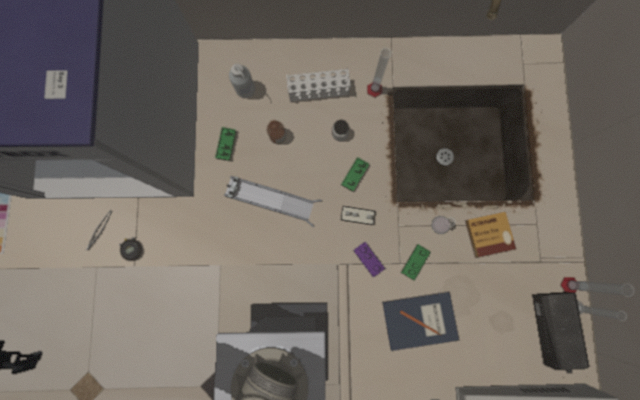

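The top view shows the stage with its mouth at about (318,210) and end bar at (232,188). Box candidates are green at (226,144), (355,175) and (416,262), purple at (369,260), and a black-rimmed one at (358,215). Only the last is neither green nor purple, so I'll confirm it in a crop.

```bash
python3 - <<'E'
from h import *
f=np.load('top0.npz');p=f['p'];c=env.get_calibration('top')
cv2.imwrite('pics/crop0.png',cv2.resize(p[160:280,215:395,::-1],None,fx=4.4,fy=4.4,interpolation=cv2.INTER_CUBIC))
uv=[(341,206),(375,209),(375,225),(341,221),(358,215),(322,200),(310,223),(232,178),(227,196),(277,131),(341,128),(441,225)]
print(np.c_[onplane(c,uv,0.0),bydepth(c,uv,f['d'])].round(3))
E
```

```text
[[ 0.523 -0.216  0.     0.523 -0.217 -0.002]
 [ 0.512 -0.321  0.     0.513 -0.322 -0.004]
 [ 0.463 -0.32   0.     0.462 -0.319  0.004]
 [ 0.476 -0.216  0.     0.476 -0.216  0.001]
 [ 0.494 -0.268  0.     0.492 -0.267  0.019]
 [ 0.542 -0.158  0.     0.542 -0.158  0.004]
 [ 0.471 -0.12   0.     0.47  -0.12   0.007]
 [ 0.615  0.122  0.     0.61   0.117  0.022]
 [ 0.558  0.136  0.     0.553  0.13   0.03 ]
 [ 0.765 -0.018  0.     0.738 -0.027  0.087]
 [ 0.773 -0.221  0.     0.749 -0.217  0.073]
 [ 0.46  -0.521  0.     0.455 -0.504  0.06 ]]
```

View pics/crop0.png

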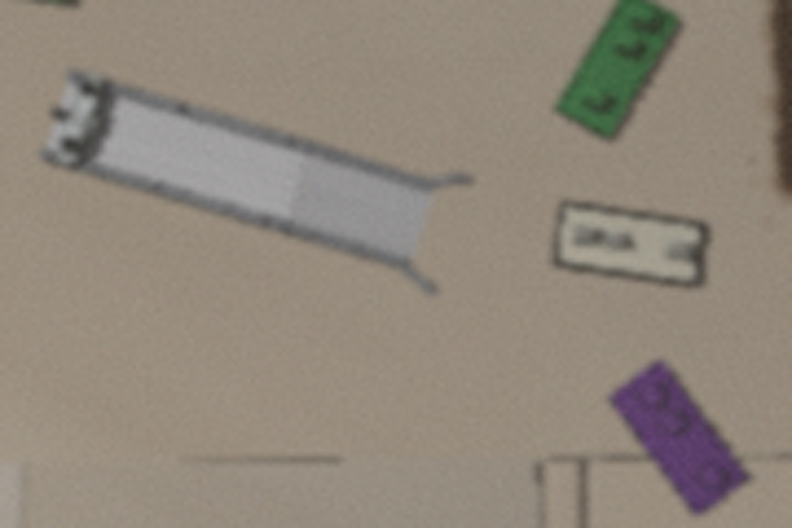

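The crop shows a black-rimmed box with a cream inside and clear marks at crop (600,240) and (690,245). It lies off the mouth of the stage, next to the green and purple look-alikes. I'll check its height profile and fit its outline and the stage's.

```bash
python3 - <<'E'
from h import *
f=np.load('top0.npz');p=f['p'];d=f['d'];c=env.get_calibration('top')
uu,vv=np.meshgrid(np.arange(215,395),np.arange(160,280))
uv=np.c_[uu.ravel(),vv.ravel()]
P=bydepth(c,uv,d).reshape(uu.shape+(3,))
np.set_printoptions(linewidth=220)
print((P[44:70:2,122:164:2,2]*1000).round().astype(int))
g=p[160:280,215:395].astype(int); 
print(g[44:70:2,122:164:2].sum(2)//3)
# stage rails dark grey / greyish mask
s=g.max(2)-g.min(2)
m=((s<16)).astype(np.uint8)
n,l,st,ce=cv2.connectedComponentsWithStats(m)
for i in range(1,n):
    if st[i,4]>60: print(st[i]+[215,160,0,0,0],cv2.minAreaRect(np.argwhere(l==i)[:,::-1].astype(np.float32)+[215,160]) )
E
```

```text
[[  -3    2    0    6    5    2    2   -2    2    0    2    5    4    1   -3   -3    2   -3    5    0    0]
 [   1    4   -2   20   23   27    3    8    0    5    0   -3    7   -2 1290   -2    1   -1   -3   -2    0]
 [   4   -1    2 1290   17   17   16   16 1290   12   22   21   20   -2    4    7    5    5    0    0    5]
 [   2   -2    0   22   20   44   15   12   16   16   19   18   15   20   15   17   15   23   24    0    1]
 [   6   -3    4   19   37   44   46   17   46   47   16   11   18   17   18   17   17   11   11    1    2]
 [   0   -5    1   11   44   45   44   16   41   49   19   13   12   15   17   35   49   49   16    2    5]
 [   2    4   23   16   16   19   15   11   26   30   18   14   16   19   17   43   47   49   15    0    1]
 [   0    4   26   13   14   13   13   17   16   15   15   15   18   17   14   25   34   11   15   -1    3]
 [   5   -1    1   14   24   28   22   11   13   12   11   17   16   15   18   10   15   14   25   -1    2]
 [   1   -2    5    3   -2   -1    3   -1   -3   10   23   21   21   17   15   17   16   16   23    3    3]
 [   7    3    1   -
[... 991 characters left out ...]
 108 136]
 [139 133 101  92  90  94 107 130 140 141 147 153 154 156 156 152 150 142  84 106 137]
 [138 138 138 138 126 124 121 109  91  88  93 100 103 120 137 138 144 143  91 104 136]
 [139 140 133 137 140 136 138 136 137 135 133 127 124 114  98  88  94  85  81 112 136]
 [139 138 138 138 138 138 135 138 138 138 135 136 136 136 137 135 133 129 132 134 138]
 [139 135 135 137 140 138 138 138 136 135 136 135 135 137 135 137 136 136 135 134 135]]Traceback (most recent call last):
  File "<stdin>", line 15, in <module>
cv2.error: OpenCV(4.12.0) /io/opencv/modules/imgproc/src/convhull.cpp:143: error: (-215:Assertion failed) total >= 0 && (depth == CV_32F || depth == CV_32S) in function 'convexHull'
```

The depth confirms it: walls at about 22 mm and cuvettes at about 46 mm, so (358,215) is the box. Next is the precise fit from the top view.

```bash
cat >> h.py <<'E'
def boxfit(p,d,c,win,z=0.022):
    u0,v0,u1,v1=win
    uu,vv=np.meshgrid(np.arange(u0,u1),np.arange(v0,v1))
    uv=np.c_[uu.ravel(),vv.ravel()]
    Z=bydepth(c,uv,d)[:,2].reshape(uu.shape).astype(np.float32); Z[Z>.2]=0
    m=(cv2.medianBlur(Z,3)>0.008).astype(np.uint8)
    g=cv2.cvtColor(p[v0:v1,u0:u1],cv2.COLOR_RGB2GRAY)
    m|=(g<118).astype(np.uint8)
    n,l,st,_=cv2.connectedComponentsWithStats(m); i=1+np.argmax(st[1:,4])
    q=np.argwhere(l==i)[:,::-1]+[u0,v0]
    W=onplane(c,q,z)[:,:2]
    return cv2.minAreaRect((W*1000).astype(np.float32)),Z,l==i
E
python3 - <<'E'
from h import *
f=np.load('top0.npz');p=f['p'];d=f['d'];c=env.get_calibration('top')
r,Z,m=boxfit(p,d,c,(330,198,388,234)); print('box',r, cv2.boxPoints(r).round(1).tolist())
# rails: dark pixels within stage window -> two lines
g=cv2.cvtColor(p,cv2.COLOR_RGB2GRAY).astype(int); 
P3=[]
# scan columns: rail centre = darkest local minima along column near expected lines
up=[];lo=[]
for u in range(245,305):
    for out,a,b in ((up,(232,178),(312,202)),(lo,(232,198),(306,220))):
        v=a[1]+(u-a[0])*(b[1]-a[1])/(b[0]-a[0]); vs=np.arange(int(v)-5,int(v)+6)
        w=np.clip(118-g[vs,u],0,None).astype(float)
        if w.sum()>0: out.append((u,(w*vs).sum()/w.sum()))
for o in (up,lo):
    W=onplane(c,o,0.018)[:,:2]
    l=cv2.fitLine((W*1000).astype(np.float32),cv2.DIST_HUBER,0,.01,.01).ravel(); print('rail',l,np.degrees(np.arctan2(l[1],l[0])),len(o))
# lip edge brightness along centreline and mouth rail tips
ce=[((a+b)/2) for a,b in zip(np.array(up),np.array(lo))] if len(up)==len(lo) else []
print([(int(x[0]),round(x[1],1),int(g[int(round(x[1])),int(x[0])])) for x in ce][::2])
print('ends',g[200:225:2,296:326:2])
E
```

```text
box ((491.16802978515625, -266.4953308105469), (108.42835998535156, 48.67331314086914), 80.46891021728516) [[458.20001220703125, -315.8999938964844], [506.20001220703125, -324.0], [524.0999755859375, -217.10000610351562], [476.1000061035156, -209.0]]
rail [ 3.05821359e-01  9.52088892e-01  5.71619873e+02 -1.47162075e+01] 72.19241 60
rail [ 2.9805973e-01  9.5454723e-01  5.1004959e+02 -1.3087583e+01] 72.65889 60
[(245, np.float64(191.1), 162), (247, np.float64(191.5), 160), (249, np.float64(192.5), 160), (251, np.float64(192.9), 159), (253, np.float64(193.5), 158), (255, np.float64(194.3), 159), (257, np.float64(194.6), 161), (259, np.float64(195.6), 162), (261, np.float64(196.2), 162), (263, np.float64(196.4), 159), (265, np.float64(197.4), 160), (267, np.float64(197.6), 161), (269, np.float64(198.4), 160), (271, np.float64(199.4), 160), (273, np.float64(199.4), 160), (275, np.float64(200.1), 157), (277, np.float64(200.6), 161), (279, np.float64(201.4), 160), (281, np.float64(201.9), 158), (283, np.float64(202.5), 144), (285, np.float64(203.1), 143), (287, np.float64(203.5), 142), (289
[... 368 characters left out ...]
2 138]
 [151 146 147 146 148 146 146 144 139 139 141 140 141 139 139]
 [147 145 147 147 150 148 150 146 147 142 140 137 140 141 141]
 [148 147 146 145 145 144 147 146 143 140 140 139 140 140 140]
 [145 144 145 147 148 147 144 145 141 141 141 140 141 142 139]
 [144 145 143 147 146 144 147 143 142 140 139 140 141 139 141]
 [132 141 143 143 146 146 147 140 142 144 140 140 141 141 140]
 [103 117 123 138 142 142 144 144 142 142 143 141 139 140 141]
 [118 107 104 107 114 121 137 142 141 137 143 142 140 141 141]
 [142 141 136 128 112 105 119 139 142 140 140 142 139 141 142]
 [142 140 141 141 142 130 113 122 137 143 140 138 141 140 141]
 [143 142 142 141 141 141 136 119 112 131 143 140 142 141 141]]
```

```bash
python3 - <<'E'
from h import *
c=env.get_calibration('top')
B=onplane(c,[(342.3,205.9),(375.7,211.4),(374.8,224.8),(341.4,220.2)],0.022)[:,:2]*1000
print(B.round(1), B.mean(0), [np.degrees(np.arctan2(*(B[i]-B[j])[::-1])) for i,j in ((0,1),(3,2),(0,3),(1,2))])
a=np.radians(72.43);e=np.array([np.cos(a),np.sin(a)]);n=np.array([-e[1],e[0]])
L=onplane(c,[(282,202.2)],0.011)[0,:2]*1000
M=np.array([540.8,-13.9]); O=M+e*((L-M)@e); print('lip origin',O)
for uv,z in (((313,212),0),((322.5,200.3),.009),((314,226),.009),((312.5,201.5),.009),((307,219.5),.009)):
    w=onplane(c,[uv],z)[0,:2]*1000-O; print(uv,w@e,w@n)
for k in (-120,-140,-95,125): print(k,O+e*k)
s=(B.mean(0)-O); print('box in stage',s@e,s@n)
E
```

```text
[[ 519.9 -219.4]
 [ 501.9 -320.2]
 [ 461.3 -316.2]
 [ 476.4 -215.8]] [ 489.88150565 -267.87544578] [np.float64(79.86274012225311), np.float64(81.44722264824321), np.float64(-4.714162893162148), np.float64(-5.66474003614563)]
lip origin [534.19789916 -34.75033109]
(313, 212) -99.37075770747495 -0.8487044532758148
(322.5, 200.3) -117.20778454443449 -43.00176315573164
(314, 226) -115.3588510181379 40.3123907130166
(312.5, 201.5) -88.8521112749229 -30.50234786843768
(307, 219.5) -89.06824786571107 27.507936271216757
-120 [ 497.97340798 -149.15219401]
-140 [ 491.93599278 -168.21917116]
-95 [ 505.52017698 -125.31847257]
125 [571.93174415  84.41827611]
box in stage -235.6273851630143 -28.124672379005418
```

```bash
cat >> h.py <<'E'
def go(*tg):
    # tg: (x,y,z mm, yaw_y deg or None); prints turn z deg & shift cm from current measured pose
    s=env.get_state(); q=quat(s['orientation']); p=s['tcp_pos']*1000
    ya=q.apply([0,1,0]); y0=np.degrees(np.arctan2(ya[1],ya[0]))
    print('t',s['clock'],'tcp',p.round(1),'yaw',y0.round(2),'tilt',q.apply([0,0,1]).round(4),'F',s['wrist_force'].round(2),'gap',s['finger_gap'].round(4),'grip',s['grip_force'])
    for x,y,z,w in tg:
        dz=0 if w is None else -((w-y0+90)%180-90)
        full=(q.inv()*R.from_euler('z',w if w is not None else y0,degrees=True)*R.from_matrix([[0,1,0],[1,0,0],[0,0,-1]])*R.identity()).as_rotvec(degrees=True)
        print((x,y,z,w),'turnz',round(dz,2),'shift',(q.inv().apply(np.array([x,y,z])-p)/10).round(3))
def st(k,lat=0,O=(534.2,-34.8),a=72.43):
    a=np.radians(a);e=np.array([np.cos(a),np.sin(a)]);n=np.array([-e[1],e[0]])
    return np.array(O)+k*e+lat*n
E
python3 - <<'E'
from h import *
go((330,400,205,-9.5),(430,250,205,-9.5),(500,80,190,-9.5),(500,-80,170,-9.5),(490,-268,120,-9.5))
E
```

```text
Traceback (most recent call last):
  File "h.py", line 30, in go
    print('t',s['clock'],'tcp',p.round(1),'yaw',y0.round(2),'tilt',q.apply([0,0,1]).round(4),'F',s['wrist_force'].round(2),'gap',s['finger_gap'].round(4),'grip',s['grip_force'])
                                                                                                                                 ^^^^^^^^^^^^^^^^^^^^^
AttributeError: 'float' object has no attribute 'round'
```

```bash
sed -i "s/s\['finger_gap'\].round(4)/round(s['finger_gap'],4)/; /full=/d" h.py
python3 - <<'E'
from h import *
go((330,400,205,-9.5),(430,250,205,-9.5),(500,80,190,-9.5),(500,-80,170,-9.5),(490,-268,120,-9.5))
E
```

```text
t 0.1 tcp [161.4 551.4 204.8] yaw 73.68 tilt [-7.0e-04 -1.5e-03 -1.0e+00] F [-0.31  0.69  0.2 ] gap 0.0854 grip 0.0
(330, 400, 205, -9.5) turnz 83.18 shift [-2.0439e+01 -9.7900e+00 -1.0000e-02]
(430, 250, 205, -9.5) turnz 83.18 shift [-3.4251e+01 -2.1376e+01  6.0000e-03]
(500, 80, 190, -9.5) turnz 83.18 shift [-45.745 -35.722   1.526]
(500, -80, 170, -9.5) turnz 83.18 shift [-50.241 -51.074   3.55 ]
(490, -268, 120, -9.5) turnz 83.18 shift [-54.565 -69.39    8.579]
```

Request:
{"op": "carry_out", "data": {
  "steps": [
    [[0, 0, 10], [-5, -2.4, 0], 0],
    [[0, 0, 20], [-10, -4.9, 0], 0],
    [[0, 0, 30], [-15, -7.3, 0], 0],
    [[0, 0, 40], [-20.4, -9.8, 0], 0],
    [[0, 0, 50], [-25, -13.6, 0], 0],
    [[0, 0, 60], [-29.6, -17.5, 0], 0],
    [[0, 0, 70], [-34.2, -21.4, 0], 0],
    [[0, 0, 80], [-38, -26.5, 0.5], 0]
  ],
  "force": 30
}}

```text
clock: 1.1
tcp_pos: [0.4528, 0.1904, 0.2006]
orientation: [0.0, 0.747, 0.665, 0.0]
wrist_force: [1.0, 0.4, 0.1]
finger_gap: 0.0852
grip_force: 0.0
```

```bash
python3 - <<'E'
from h import *
go((500,80,190,-9.5),(500,-80,170,-9.5),(490,-268,120,-9.5))
E
```

```text
t 1.1 tcp [452.8 190.4 200.6] yaw -6.64 tilt [ 1.e-03  3.e-04 -1.e+00] F [1.05 0.44 0.09] gap 0.0852 grip 0.0
(500, 80, 190, -9.5) turnz 2.86 shift [-10.417   5.962   1.061]
(500, -80, 170, -9.5) turnz 2.86 shift [-26.311   7.809   3.056]
(490, -268, 120, -9.5) turnz 2.86 shift [-45.102   8.983   8.048]
```

Request:
{"op": "carry_out", "data": {
  "steps": [
    [[0, 0, 1], [-5.6, 2, 0.4], 0],
    [[0, 0, 2], [-11.3, 4, 1], 0],
    [[0, 0, 2.9], [-17, 5.5, 1.6], 0],
    [[0, 0, 2.9], [-22.8, 6.8, 2.4], 0],
    [[0, 0, 2.9], [-28.6, 7.8, 3.5], 0],
    [[0, 0, 2.9], [-34.4, 8.5, 5], 0],
    [[0, 0, 2.9], [-40, 8.8, 6.5], 0],
    [[0, 0, 2.9], [-45.1, 9, 8], 0]
  ]
}}

```text
clock: 2.1
tcp_pos: [0.4907, -0.2681, 0.1198]
orientation: [-0.0, 0.762, 0.648, 0.0]
wrist_force: [0.2, -0.3, 0.9]
finger_gap: 0.0854
grip_force: 0.0
```

```bash
python3 - <<'E'
from h import *
p,d=env.read_camera('scene'); np.savez('scene1.npz',p=p,d=d)
cv2.imwrite('pics/scene1.png',cv2.resize(p[130:330,200:500,::-1],None,fx=2.6,fy=2.6,interpolation=cv2.INTER_CUBIC))
go((490,-268,60,-9.5),(490,-268,3,-9.5))
E
```

```text
t 2.15 tcp [ 489.7 -273.7  117.6] yaw -9.52 tilt [-0.002  -0.0026 -1.    ] F [ 0.84 -5.24 -0.98] gap 0.0857 grip 0.0
(490, -268, 60, -9.5) turnz -0.02 shift [ 0.582 -0.06   5.761]
(490, -268, 3, -9.5) turnz -0.02 shift [ 0.598 -0.051 11.46 ]
```

View pics/scene1.png

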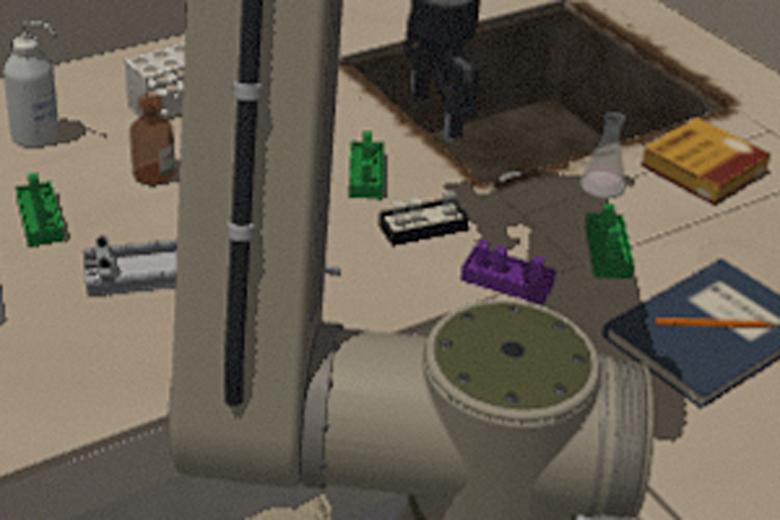

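The scene view shows the black-walled box with clear cuvettes at crop (425,220), clear of everything else. I'll cross-check its position from this view, then settle and descend.

```bash
python3 - <<'E'
from h import *
f=np.load('scene1.npz');c=env.get_calibration('scene');p=f['p']
W=p[200:228,340:384].astype(int); m=np.zeros(W.shape[:2],np.uint8); m[(W.max(2)<75)]=1
n,l,s,_=cv2.connectedComponentsWithStats(m);i=1+np.argmax(s[1:,4]);q=np.argwhere(l==i)[:,::-1]+[340,200]
print(s[i])
# black-outer-edge extremes, crop-read rim corners
rim=[(200+x/2.6,130+y/2.6) for x,y in ((380,212),(388,232),(467,215),(456,198))]
print((onplane(c,rim,0.022)*1000).round(1),(onplane(c,rim,0.022)*1000).mean(0).round(1))
print((bydepth(c,[(363,211)],f['d'])*1000).round())
# two-view height: rim far-right corner seen by both cameras
t=env.get_calibration('top')
for a,b in (((342.3,205.9),rim[0]),((341.4,220.2),rim[1]),((374.8,224.8),rim[2]),((375.7,211.4),rim[3])):
    o1,d1=ray(t,[a]);o2,d2=ray(c,[b]); A=np.c_[d1[0],-d2[0]];k=np.linalg.lstsq(A,o2-o1,rcond=None)[0]
    print('tri',((o1+k[0]*d1[0]+o2+k[1]*d2[0])/2*1000).round(1),'miss',np.linalg.norm(A@k-(o2-o1))*1000)
E
```

```text
[  6   6  35  19 247]
[[ 517.4 -217.1   22. ]
 [ 478.7 -204.6   22. ]
 [ 463.6 -307.4   22. ]
 [ 499.1 -315.4   22. ]] [ 489.7 -261.1   22. ]
[[ 502. -271.   16.]]
tri [ 520.5 -219.3   19.2] miss 0.4573273597929668
tri [ 479.7 -211.6   18.3] miss 10.532944777123419
tri [ 463.9 -313.    19.6] miss 8.470693475121633
tri [ 503.1 -319.8   18. ] miss 2.243085464720533
```

Request:
{"op": "carry_out", "data": {
  "steps": [
    [[0, 0, 0], [0, 0, 1], 0],
    [[0, 0, 0], [0, 0, 2.5], 0],
    [[0, 0, 0], [0, 0, 4], 0],
    [[0, 0, 0], [0, 0, 5], 0],
    [[0, 0, 0], [0, 0, 5.5], 0],
    [[0, 0, 0], [0, 0, 5.5], 0],
    [[0, 0, 0], [0, 0, 5.5], 0],
    [[0, 0, 0], [0, 0, 5.5], 0]
  ]
}}

```text
clock: 3.15
tcp_pos: [0.4916, -0.2665, 0.0662]
orientation: [0.0, 0.762, 0.648, 0.0]
wrist_force: [0.3, -0.5, 0.5]
finger_gap: 0.0855
grip_force: 0.0
```

```bash
python3 - <<'E'
from h import *
go((490,-268,60,-9.5),(490,-268,3,-9.5))
E
```

```text
t 3.15 tcp [ 491.6 -266.5   66.2] yaw -9.22 tilt [ 9.e-04 -5.e-04 -1.e+00] F [ 0.28 -0.5   0.48] gap 0.0855 grip 0.0
(490, -268, 60, -9.5) turnz 0.28 shift [-0.175 -0.13   0.62 ]
(490, -268, 3, -9.5) turnz 0.28 shift [-0.173 -0.136  6.32 ]
```

Request:
{"op": "carry_out", "data": {
  "steps": [
    [[0, 0, 0], [-0.1, -0.1, 2], 0],
    [[0, 0, 0], [-0.1, -0.1, 4], 0],
    [[0, 0, 0], [-0.1, -0.1, 5.4], 0],
    [[0, 0, 0], [-0.1, -0.1, 6.1], 0],
    [[0, 0, 0], [-0.1, -0.1, 6.1], 0],
    [[0, 0, 0], [-0.1, -0.1, 6.1], 60],
    [[0, 0, 0], [-0.1, -0.1, 6.1], 120],
    [[0, 0, 0], [-0.1, -0.1, 6.1], 180]
  ],
  "force": 30
}}

```text
clock: 4.15
tcp_pos: [0.4903, -0.2672, 0.0051]
orientation: [0.0, 0.762, 0.648, 0.0]
wrist_force: [0.0, -0.0, -1.2]
finger_gap: 0.0324
grip_force: 0.0
```

```bash
python3 - <<'E'
from h import *
go()
E
```

```text
t 4.15 tcp [ 490.3 -267.2    5.1] yaw -9.22 tilt [ 7.e-04 -4.e-04 -1.e+00] F [ 0.04 -0.05 -1.21] gap 0.0324 grip 0.0
```

```bash
python3 - <<'E'
from h import *
p,d=env.read_camera('scene'); q,_=env.read_camera('top')
a=cv2.resize(p[180:260,310:430,::-1],None,fx=5,fy=5,interpolation=cv2.INTER_CUBIC)
cv2.imwrite('pics/s2.png',a)
go()
E
```

```text
t 4.25 tcp [ 490.2 -267.1    4.9] yaw -9.22 tilt [ 4.e-04 -2.e-04 -1.e+00] F [-0.89  0.61 -0.65] gap 0.0247 grip 0.0
```

View pics/s2.png

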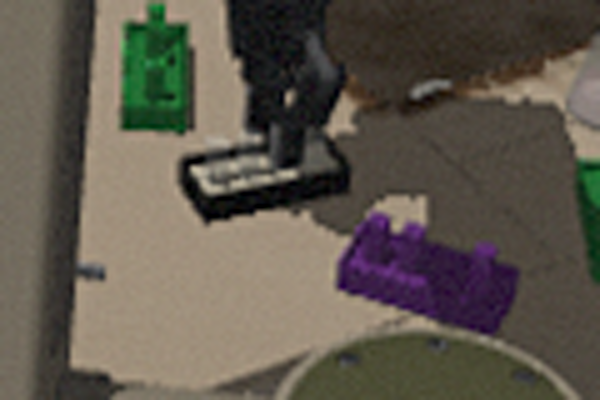

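```bash
python3 - <<'E'
from h import *
c=env.get_calibration('scene');s=env.get_state()
K=np.array([[c['fx'],0,c['cx']],[0,c['fy'],c['cy']],[0,0,1]])
def proj(P):
    x=quat(c['orientation']).inv().apply(np.array(P)-c['origin'])*[1,-1,-1]
    return cv2.projectPoints(x.reshape(-1,1,3),np.zeros(3),np.zeros(3),K,c['D'])[0].reshape(-1,2)
t=s['tcp_pos'];y=quat(s['orientation']).apply([0,1,0])
for k in (-.02,.02):
  for z in (.005,.015,.03): print(k,z,((proj([t+y*k+[0,0,z-t[2]]])[0]-[310,180])*5).round(1), (t+y*k)[:2].round(3))
print('last pic: top'); p,d=env.read_camera('top'); np.savez('top2.npz',p=p,d=d)
cv2.imwrite('pics/t2.png',cv2.resize(p[150:290,290:430,::-1],None,fx=4,fy=4,interpolation=cv2.INTER_CUBIC))
go()
E
```

```text
-0.02 0.005 [282.2 198.5] [ 0.47  -0.264]
-0.02 0.015 [283.3 185.7] [ 0.47  -0.264]
-0.02 0.03 [285.  166.4] [ 0.47  -0.264]
0.02 0.005 [256.7 162.6] [ 0.51 -0.27]
0.02 0.015 [257.7 149.9] [ 0.51 -0.27]
0.02 0.03 [259.2 130.8] [ 0.51 -0.27]
last pic: top
t 4.3 tcp [ 490.1 -267.1    4.8] yaw -9.22 tilt [ 3.e-04 -1.e-04 -1.e+00] F [-0.32 -0.55  0.4 ] gap 0.0254 grip 0.0
```

View pics/t2.png

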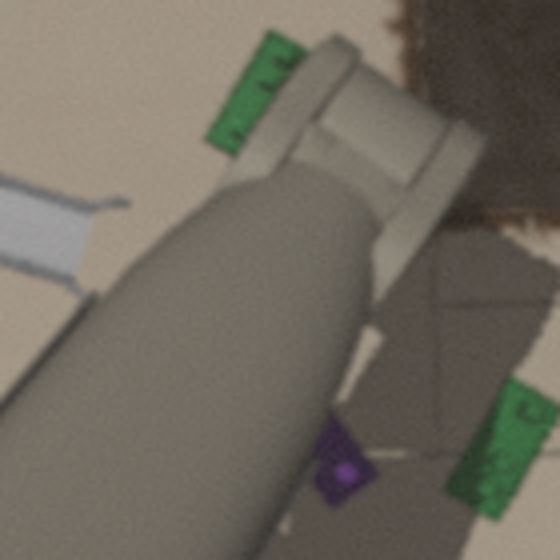

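The arm hides the box from the top camera. In the scene crop the near fingertip, at about (287,165), looks above or inside the wall rather than outside it. The depth there will settle it.

```bash
python3 - <<'E'
from h import *
c=env.get_calibration('scene'); p,d=env.read_camera('scene')
np.set_printoptions(linewidth=200)
uu,vv=np.meshgrid(np.arange(344,382,2),np.arange(196,226,2))
P=(bydepth(c,np.c_[uu.ravel(),vv.ravel()],d).reshape(uu.shape+(3,))*1000).round().astype(int)
print('z');print(P[...,2]);print('x');print(P[...,0]); print('y');print(P[8,:,1]); print(p[196:226:2,344:382:2].max(2))
E
```

```text
z
[[ 15  17   2  -1   3  -2  -2   6  78  76 101  99  95 125 128 123 124 120  -2]
 [ 14  14   1   5  -1   1  -1  -2  69  71  90  90 109 114 116 115 112  -2   2]
 [ 18  17  -2   1  -1  -1  -3   2  65  61  82  84 105 108 105 102 103  -2   4]
 [ 16  14  -1   1  -3  -4  -1  -3  50  50  77  85  93  98  87  93   0   1   1]
 [  5   8   1   1  -2  -5  -3   0  42  44  69  78  89  82  79  75  -1  -2  -1]
 [  2   1   1  -1  -3   0   0  45  46  40  60  62  60  52  42  39   0   0  -3]
 [  3   3   5  -2  44  44   2  44  40  23  55  57  53  27  35  33  24  -1  -2]
 [ -2   2  21  21  38  38  17  34  33  16  43  47  47  24  26  28  14   1  -1]
 [  1  17  18  11  32  33  14  28  23  14  36  37  33  19  14  19  17  15  -1]
 [ -2  11  20  19  25  24  15  18  23  13  11  14  14  10  18  18  15  20   1]
 [ -2   8  19  14  18  16  14  10  14  25  21  22  20  17  12   8   9   8  -2]
 [  2   0  10  23  22  20  17  18  13  15   8  10  13   2   6   4   4   5   0]
 [ -2   2  -2  17  12  11  10   8   7   9   5   0   2   0   2  -3  -1  -1  -2]
 [ -5  -1  -1   9   7   5   0   2   3  -1  -1   1  -1  -2  -1   1   0  
[... 1860 characters left out ...]
63 155 177 182 155 136  85  46  81  25  30  54  65  70  39  84  80]
 [162 150 130 113  84  51   5  54  63  35  77  30  14  86  94  97  15  58  80]
 [168  49   0  25  92 124 156 158 136 164  70  15  38  91  93  90  88  24  78]
 [171  45 139 182 118 119 125  94  77  74  74 181 175  68  70  50  37  18  75]
 [169  40  24 174  99  79 153 185 135 138 110  64  16  14  12  20  15  16  79]
 [163 108  14  65 142 114  69   7   6   6  28  19  28  23  20  17  15  28  76]
 [160 165  71  26  12  13  17  22   5   4  10   6  15  52  62  71  84  82  76]
 [160 163 154  10  12  27  11  21  20 148 142 168 147 147 101  77  78  77  82]
 [161 161 162 122 128 142 153 167 167 160 167 159 164 162 149  67  75  75  80]]
```

The depth shows the fingertips ending at about z = 27 mm while the TCP reads 5 mm. So part-closed, the fingers reach about 20 mm less far than the TCP and passed over the walls without touching anything. I'll raise, open and come down lower, watching the force.

Request:
{"op": "carry_out", "data": {
  "steps": [
    [[0, 0, 0], [0, 0, -1], 180],
    [[0, 0, 0], [0, 0, -2.5], 180],
    [[0, 0, 0], [0, 0, -3], 90],
    [[0, 0, 0], [0, 0, -3], 0],
    [[0, 0, 0], [0, 0, -3], 0],
    [[0, 0, 0], [0, 0, -3], 0],
    [[0, 0, 0], [0, 0, -2], 0],
    [[0, 0, 0], [0, 0, -0.5], 0]
  ]
}}

```text
clock: 5.35
tcp_pos: [0.4901, -0.267, 0.0088]
orientation: [0.0, 0.762, 0.648, 0.0]
wrist_force: [-0.2, -0.3, -0.0]
finger_gap: 0.0851
grip_force: 0.0
```

Request:
{"op": "carry_out", "data": {
  "steps": [
    [[0, 0, 0], [0, 0, 0.6], 0],
    [[0, 0, 0], [0, 0, 0.9], 0],
    [[0, 0, 0], [0, 0, 1.2], 0],
    [[0, 0, 0], [0, 0, 1.4], 0],
    [[0, 0, 0], [0, 0, 1.5], 0],
    [[0, 0, 0], [0, 0, 1.5], 0],
    [[0, 0, 0], [0, 0, 1.5], 0],
    [[0, 0, 0], [0, 0, 1.5], 0]
  ]
}}

```text
clock: 6.35
tcp_pos: [0.4901, -0.267, -0.0052]
orientation: [0.0, 0.762, 0.648, 0.0]
wrist_force: [0.0, -0.1, -0.6]
finger_gap: 0.0857
grip_force: 0.0
```

Request:
{"op": "carry_out", "data": {
  "steps": [
    [[0, 0, 0], [0, 0, 0.3], 0],
    [[0, 0, 0], [0, 0, 0.5], 0],
    [[0, 0, 0], [0, 0, 0.5], 0],
    [[0, 0, 0], [0, 0, 0.5], 60],
    [[0, 0, 0], [0, 0, 0.5], 90],
    [[0, 0, 0], [0, 0, 0.5], 120],
    [[0, 0, 0], [0, 0, 0.5], 150],
    [[0, 0, 0], [0, 0, 0.5], 150]
  ],
  "force": 25
}}

```text
clock: 7.35
tcp_pos: [0.4911, -0.2674, -0.0096]
orientation: [0.001, 0.762, 0.648, 0.001]
wrist_force: [2.9, 1.0, 4.3]
finger_gap: 0.0431
grip_force: 25.6
```

```bash
python3 - <<'E'
from h import *
go((*st(-150),-9,-17.57),(*st(-140),-9,-17.57))
c=env.get_calibration('scene'); p,d=env.read_camera('scene'); np.savez('s3.npz',p=p,d=d)
cv2.imwrite('pics/s3.png',cv2.resize(p[180:240,320:410,::-1],None,fx=7,fy=7,interpolation=cv2.INTER_CUBIC))
E
```

```text
t 7.35 tcp [ 491.1 -267.4   -9.6] yaw -9.21 tilt [ 2.1e-03 -7.0e-04 -1.0e+00] F [2.88 0.99 4.32] gap 0.0431 grip 25.63930481672287
(np.float64(488.91938602122946), np.float64(-177.80232864434606), -9, -17.57) turnz 8.36 shift [ 8.806 -1.647 -0.071]
(np.float64(491.93809361981414), np.float64(-168.26884006805636), -9, -17.57) turnz 8.36 shift [ 9.795 -1.501 -0.071]
```

View pics/s3.png

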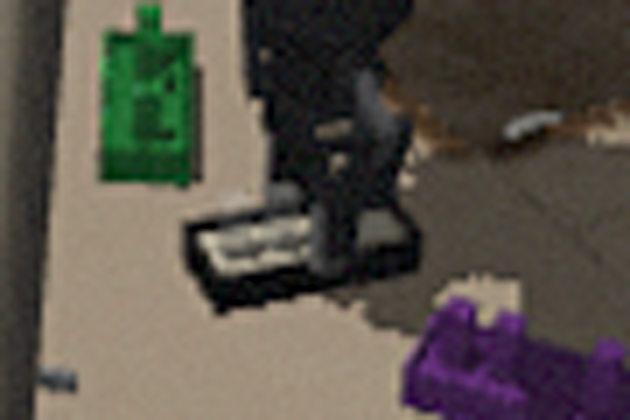

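The box is gripped (gap 43.1 mm, 25.6 N) at the centre of its walls. Now I'll slide it to line up at the mouth.

Request:
{"op": "carry_out", "data": {
  "steps": [
    [[0, 0, 2], [0.3, -0.2, -0.05], 150],
    [[0, 0, 4.5], [1.2, -0.7, -0.05], 150],
    [[0, 0, 7], [2.5, -1.3, -0.05], 150],
    [[0, 0, 8.4], [4, -1.65, -0.05], 150],
    [[0, 0, 8.4], [5.7, -1.65, -0.05], 150],
    [[0, 0, 8.4], [7.5, -1.65, -0.05], 150],
    [[0, 0, 8.4], [8.8, -1.65, -0.05], 150],
    [[0, 0, 8.4], [8.8, -1.65, -0.05], 150]
  ]
}}

```text
clock: 8.4
tcp_pos: [0.4883, -0.1752, -0.0097]
orientation: [-0.001, 0.806, 0.591, 0.001]
wrist_force: [1.0, 2.7, 6.1]
finger_gap: 0.043
grip_force: 26.4
```

```bash
python3 - <<'E'
from h import *
go((*st(-145),-9,-17.57),(*st(-150),70,-17.57),(*st(-240),70,-17.57))
E
```

```text
t 8.4 tcp [ 488.3 -175.2   -9.7] yaw -17.48 tilt [ 7.0e-04  2.6e-03 -1.0e+00] F [0.98 2.7  6.13] gap 0.043 grip 26.44848883152008
(np.float64(490.4287398205218), np.float64(-173.03558435620124), -9, -17.57) turnz 0.09 shift [ 0.274  0.137 -0.066]
(np.float64(488.91938602122946), np.float64(-177.80232864434606), 70, -17.57) turnz 0.09 shift [-0.204  0.136 -7.968]
(np.float64(461.7510176339671), np.float64(-263.60372583095375), 70, -17.57) turnz 0.09 shift [-9.204  0.122 -7.992]
```

Request:
{"op": "carry_out", "data": {
  "steps": [
    [[0, 0, 0.1], [0.2, 0.2, -0.05], 150],
    [[0, 0, 0.1], [0.2, 0.2, -0.05], 150],
    [[0, 0, 0.1], [0.2, 0.2, -0.05], 60],
    [[0, 0, 0.1], [0.2, 0.2, -0.05], 0],
    [[0, 0, 0.1], [0.2, 0.2, -0.05], 0],
    [[0, 0, 0.1], [0.2, 0.2, -2], 0],
    [[0, 0, 0.1], [0.2, 0.2, -5], 0],
    [[0, 0, 0.1], [0.2, 0.2, -9], 0]
  ]
}}

```text
clock: 9.4
tcp_pos: [0.4895, -0.1755, 0.0801]
orientation: [-0.001, 0.808, 0.59, -0.0]
wrist_force: [0.1, -0.9, -0.4]
finger_gap: 0.0856
grip_force: 0.0
```

```bash
python3 - <<'E'
from h import *
go((*st(-310),80,-17.57),(*st(-310),0,-17.57))
E
```

```text
t 9.4 tcp [ 489.5 -175.5   80.1] yaw -17.71 tilt [-0.0021  0.0017 -1.    ] F [ 0.13 -0.92 -0.36] gap 0.0856 grip 0.0
(np.float64(440.6200644438741), np.float64(-330.3381458649819), 80, -17.57) turnz -0.14 shift [-1.6233e+01  5.7000e-02 -9.0000e-03]
(np.float64(440.6200644438741), np.float64(-330.3381458649819), 0, -17.57) turnz -0.14 shift [-16.24    0.077   7.991]
```

Request:
{"op": "carry_out", "data": {
  "steps": [
    [[0, 0, 0], [-4, 0, 0], 60],
    [[0, 0, 0], [-8, 0, 0], 120],
    [[0, 0, 0], [-10, 0, 0], 180],
    [[0, 0, 0], [-10, 0, 2], 255],
    [[0, 0, 0], [-10, 0, 4], 255],
    [[0, 0, 0], [-10, 0, 5], 255],
    [[0, 0, 0], [-10, 0, 5], 255],
    [[0, 0, 0], [-10, 0, 5], 255]
  ]
}}

```text
clock: 10.4
tcp_pos: [0.4604, -0.2715, 0.0308]
orientation: [0.0, 0.807, 0.59, 0.0]
wrist_force: [-0.3, -0.5, 0.4]
finger_gap: -0.0001
grip_force: 0.0
```

```bash
python3 - <<'E'
from h import *
go((*st(-240),20,-17.57))
p,d=env.read_camera('top'); s,e=env.read_camera('scene'); np.savez('t4.npz',p=p,d=d);np.savez('s4.npz',p=s,d=e)
a=cv2.resize(p[170:250,270:390,::-1],None,fx=6,fy=6,interpolation=cv2.INTER_CUBIC)[:300]
b=cv2.resize(s[180:250,290:410,::-1],None,fx=6,fy=6,interpolation=cv2.INTER_CUBIC)[:300]
cv2.imwrite('pics/c4.png',np.vstack([a,b]))
E
```

```text
t 10.4 tcp [ 460.4 -271.5   30.8] yaw -17.7 tilt [ 7.e-04 -4.e-04 -1.e+00] F [-0.28 -0.47  0.39] gap -0.0001 grip 0.0
(np.float64(461.7510176339671), np.float64(-263.60372583095375), 20, -17.57) turnz -0.13 shift [ 0.796 -0.115  1.075]
```

View pics/c4.png

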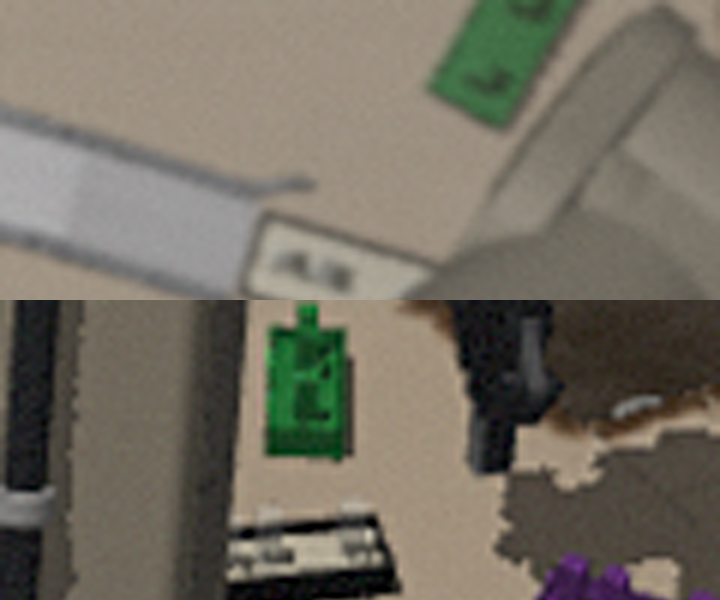

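The box now lies in line with the ramp, with its front at the ramp foot (top crop about (255,250)). The shut fingertip is at scene crop (490,470). I'll measure both.

```bash
python3 - <<'E'
from h import *
t=env.get_calibration('top'); c=env.get_calibration('scene'); e=np.load('s4.npz')['d']
O=st(0);E=(st(1)-O);N=st(0,1)-O
def S(W): w=W[:2]*1000-O; return (w@E).round(1),(w@N).round(1)
for uv in ((314.2,205.3),(310.8,218.3),(342,214)): print('rim top',S(onplane(t,[uv],.022)[0]))
for uv,z in (((321.5,200.8),.009),): print(S(onplane(t,[uv],z)[0]))
for uv in ((290+382/6,180+215/6),(290+400/6,180+262/6)): print('rear rim scene',S(onplane(c,[uv],.022)[0]))
np.set_printoptions(linewidth=200)
uu,vv=np.meshgrid(np.arange(364,382,2),np.arange(196,214,2))
P=(bydepth(c,np.c_[uu.ravel(),vv.ravel()],e).reshape(uu.shape+(3,))*1000).round().astype(int)
print(P[...,2]);print(P[...,0]);print(P[...,1])
E
```

```text
rim top (np.float64(-98.0), np.float64(-19.1))
rim top (np.float64(-99.8), np.float64(21.8))
rim top (np.float64(-186.4), np.float64(-18.1))
(np.float64(-114.7), np.float64(-40.6))
rear rim scene (np.float64(-196.5), np.float64(-13.0))
rear rim scene (np.float64(-195.5), np.float64(27.3))
[[ -4   0  96 110 125 138 140 137 135]
 [  7   0  92 104 117 124 122 122 121]
 [  2   1  83  90 107 106 105 106   0]
 [ -1  -1  78  80  83  81   0   0  -2]
 [ -2  -1  71  77  80  78  -3   1   2]
 [ -1   2  64  73  70  70   0  -2   3]
 [ -3   2   1  60  58  56   1  -4   0]
 [  1  -3   0   1  -3  -1  -2  -1  -1]
 [ -2   1  -1  -3  -5   0   0   3  -5]]
[[595 588 471 451 431 412 408 408 408]
 [572 578 466 449 431 420 420 417 416]
 [568 566 468 457 434 432 431 428 546]
 [563 559 465 459 453 452 543 539 539]
 [554 549 463 455 448 447 537 529 524]
 [543 537 463 450 450 448 524 522 514]
 [536 527 525 456 455 455 513 515 509]
 [522 524 517 513 514 509 507 503 500]
 [517 510 509 508 507 499 496 489 495]]
[[-336 -339 -262 -255 -247 -241 -244 -252 -259]
 [-321 -333 -259 -255 -248 -247 -254 -259 -266]
 [-318 -325 -261 -260 -251 -257 -263 -268 -368]
 [-315 -321 -260 -263 -266 -273 -349 -355 -363]
 [-309 -314 -259 -260 -263 -270 -346 -348 -353]
 [-302 -306 -260 -258 -265 -271 -337 -344 -346]
 [-298 -300 -306 -263 -270 -277 -329 -339 -342]
 [-289 -298 -301 -306 -315 -319 -325 -330 -336]
 [-285 -289 -295 -303 -311 -312 -318 -321 -334]]
```

Request:
{"op": "carry_out", "data": {
  "steps": [
    [[0, 0, 0.1], [0, -0.1, 2], 255],
    [[0, 0, 0.1], [0, -0.15, 3.5], 255],
    [[0, 0, 0.1], [0, -0.15, 4.05], 255],
    [[0, 0, 0.1], [0.5, -0.15, 4.05], 255],
    [[0, 0, 0.1], [1.5, -0.15, 4.05], 255],
    [[0, 0, 0.1], [2.2, -0.15, 4.05], 255],
    [[0, 0, 0.1], [2.8, -0.15, 4.05], 255],
    [[0, 0, 0.1], [3.2, -0.15, 4.05], 255]
  ]
}}

```text
clock: 11.5
tcp_pos: [0.4685, -0.24, -0.0102]
orientation: [0.0, 0.808, 0.589, 0.0]
wrist_force: [-0.4, -0.2, 0.3]
finger_gap: -0.0001
grip_force: 0.0
```

```bash
cat >> h.py <<'E'
def k():
    s=env.get_state(); O=st(0);w=s['tcp_pos'][:2]*1000-O;E=st(1)-O;N=st(0,1)-O;f=s['wrist_force']
    print('t',s['clock'],'along',(w@E).round(1),'lat',(w@N).round(1),'z',(s['tcp_pos'][2]*1000).round(1),'F along/lat/z',(f[:2]@E).round(2),(f[:2]@N).round(2),f[2].round(2))
E
python3 - <<'E'
from h import *
k(); go((*st(-110,1),-10,-17.57))
c=env.get_calibration('scene'); s,e=env.read_camera('scene'); np.savez('s5.npz',p=s,d=e)
np.set_printoptions(linewidth=200)
uu,vv=np.meshgrid(np.arange(352,384,2),np.arange(196,226,2))
P=(bydepth(c,np.c_[uu.ravel(),vv.ravel()],e).reshape(uu.shape+(3,))*1000).round().astype(int)
print(P[...,2]);print(P[...,0])
E
```

```text
t 11.5 along -215.4 lat 0.7 z -10.2 F along/lat/z -0.32 0.34 0.31
t 11.5 tcp [ 468.5 -240.   -10.2] yaw -17.78 tilt [ 2.e-04 -1.e-04 -1.e+00] F [-0.42 -0.21  0.31] gap -0.0001 grip 0.0
(np.float64(500.0408675579393), np.float64(-139.36650357932865), -10, -17.57) turnz -0.21 shift [10.542 -0.069 -0.016]
[[   2   74  102  118  118  131  128  131  133  113   -3   -5    2    2   -2 -183]
 [  -3    1   97  108  109  122  126  123  128   -2    4    1   -1   -3   -1    0]
 [   0    3   88  102  104  113  120  116  117   -3    0   -3    1   -1    2    2]
 [   1    1   82   97   99  101  111  115   90    0    0    2    2    2    1    1]
 [   0   -1   68   92   80   83  103  111  111   -3   -1    0    1   -3    3   -6]
 [   0    0   63   83   78  101  110  111  107  107    1    0   -1   -3   -2    0]
 [   0    0    0   65   67   98  105  107  103  102    0   -4    2    1    2    1]
 [  -2    0    1   60   77   89   88   84   91    3   -1   -2   -3    0   -1    0]
 [  -1    0    1   50   72   76   68   66    3   -4    0    7    2   -3   -4   -1]
 [  -1   -2    2   43   45   46   42   -5    1   
[... 755 characters left out ...]
 546 540 536 532 533 523 531]
 [560 557 481 455 458 429 416 412 414 412 529 526 525 524 520 515]
 [551 548 545 467 462 424 414 409 411 409 520 521 512 510 506 504]
 [544 538 534 464 442 426 424 426 416 511 513 510 508 502 500 496]
 [532 529 525 467 439 432 438 438 504 509 502 492 493 497 495 488]
 [524 522 514 466 460 457 458 508 498 495 497 491 492 482 481 478]
 [493 508 507 463 461 460 459 493 488 483 486 480 478 478 478 470]
 [489 505 498 467 456 456 464 480 480 479 474 472 469 466 463 459]
 [480 468 493 468 457 466 477 474 473 470 466 464 460 460 454 449]
 [471 463 484 477 474 474 469 470 464 459 459 456 451 450 445 445]
 [454 455 475 471 463 466 460 455 456 457 449 447 443 439 435 414]]
```

Request:
{"op": "carry_out", "data": {
  "steps": [
    [[0, 0, 0], [0.6, 0, 0.1], 255],
    [[0, 0, 0], [1.5, 0, 0.2], 255],
    [[0, 0, 0], [2.7, 0, 0.2], 255],
    [[0, 0, 0], [4, 0, 0.2], 255],
    [[0, 0, 0], [5.3, 0, 0.2], 255],
    [[0, 0, 0], [6.6, 0, 0.2], 255],
    [[0, 0, 0], [7.8, 0, 0.2], 255],
    [[0, 0, 0], [8.5, 0, 0.1], 255]
  ]
}}

```text
clock: 12.55
tcp_pos: [0.4943, -0.1582, -0.0116]
orientation: [-0.0, 0.808, 0.589, 0.0]
wrist_force: [-0.1, -2.0, -1.4]
finger_gap: 0.0002
grip_force: 1.2
```

```bash
python3 - <<'E'
from h import *
k(); go((*st(-70),-4,-17.57))
E
```

```text
t 12.55 along -129.7 lat 0.7 z -11.6 F along/lat/z -1.93 -0.55 -1.36
t 12.55 tcp [ 494.3 -158.2  -11.6] yaw -17.77 tilt [-2.e-04  1.e-03 -1.e+00] F [-0.06 -2.   -1.36] gap 0.0002 grip 1.178784817457199
(np.float64(513.0690468099071), np.float64(-101.53442003402817), -4, -17.57) turnz -0.2 shift [ 5.972  0.052 -0.756]
```

Request:
{"op": "carry_out", "data": {
  "steps": [
    [[0, 0, 0], [0.7, 0, 0], 255],
    [[0, 0, 0], [1.5, 0, -0.1], 255],
    [[0, 0, 0], [2.4, 0, -0.2], 255],
    [[0, 0, 0], [3.2, 0, -0.35], 255],
    [[0, 0, 0], [4, 0, -0.5], 255],
    [[0, 0, 0], [4.7, 0, -0.65], 255],
    [[0, 0, 0], [5.3, 0, -0.8], 255],
    [[0, 0, 0], [5.7, 0, -0.9], 255]
  ]
}}

```text
clock: 13.55
tcp_pos: [0.5118, -0.105, -0.0021]
orientation: [0.0, 0.808, 0.589, -0.0]
wrist_force: [-0.4, -3.0, 0.2]
finger_gap: 0.0005
grip_force: 1.4
```

```bash
python3 - <<'E'
from h import *
k()
E
```

```text
t 13.55 along -73.7 lat 0.1 z -2.1 F along/lat/z -2.99 -0.56 0.22
```

Request:
{"op": "carry_out", "data": {
  "steps": [
    [[0, 0, 0], [0.5, 0, -0.15], 255],
    [[0, 0, 0], [1.2, 0, -0.15], 255],
    [[0, 0, 0], [2, 0, -0.15], 255],
    [[0, 0, 0], [2.8, 0, -0.15], 255],
    [[0, 0, 0], [3.6, 0, -0.1], 255],
    [[0, 0, 0], [4.4, 0, -0.1], 255],
    [[0, 0, 0], [5.1, 0, -0.1], 255],
    [[0, 0, 0], [5.5, 0, -0.1], 255]
  ]
}}

```text
clock: 14.55
tcp_pos: [0.5282, -0.0519, -0.0018]
orientation: [-0.001, 0.808, 0.589, -0.0]
wrist_force: [-0.9, -0.1, -1.4]
finger_gap: -0.0002
grip_force: 0.7
```

```bash
python3 - <<'E'
from h import *
k(); go((*st(-10),0,-17.57))
p,d=env.read_camera('top'); s,e=env.read_camera('scene'); np.savez('t6.npz',p=p,d=d);np.savez('s6.npz',p=s,d=e)
a=cv2.resize(p[165:225,215:315,::-1],None,fx=6,fy=6,interpolation=cv2.INTER_CUBIC)[:300]
b=cv2.resize(s[200:250,225:325,::-1],None,fx=6,fy=6,interpolation=cv2.INTER_CUBIC)
cv2.imwrite('pics/c6.png',np.vstack([a,b]))
E
```

```text
t 14.55 along -18.1 lat 0.5 z -1.8 F along/lat/z -0.38 0.82 -1.41
t 14.55 tcp [528.2 -51.9  -1.8] yaw -17.77 tilt [-8.e-04  9.e-04 -1.e+00] F [-0.9  -0.12 -1.41] gap -0.0002 grip 0.7179340627044439
(np.float64(531.1812924014154), np.float64(-44.33348857628974), 0, -17.57) turnz -0.2 shift [ 0.81   0.051 -0.176]
```

View pics/c6.png

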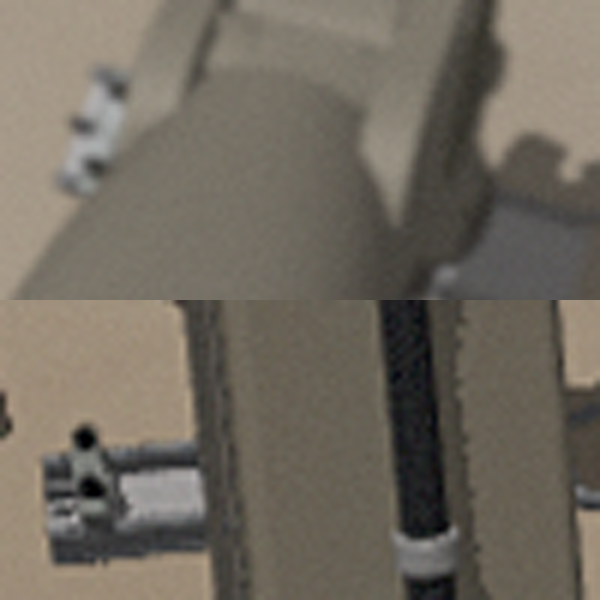

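The arm hides the bay in both views; only the bar end shows (scene crop (90,490)). I'll estimate the pad's reach from the first, unobstructed top picture.

```bash
python3 - <<'E'
from h import *
f=np.load('top0.npz');c=env.get_calibration('top')
K=np.array([[c['fx'],0,c['cx']],[0,c['fy'],c['cy']],[0,0,1]])
def proj(P):
    x=quat(c['orientation']).inv().apply(np.array(P)-c['origin'])*[1,-1,-1]
    return cv2.projectPoints(x.reshape(-1,1,3),np.zeros(3),np.zeros(3),K,c['D'])[0].reshape(-1,2)
g=cv2.cvtColor(f['p'],cv2.COLOR_RGB2GRAY).astype(np.float32)
ks=np.arange(96,172,2); print(ks)
np.set_printoptions(linewidth=250)
for z in (.025,):
  for lat in (-20,-16,-12,-8,-4,0,4,8,12,16,20):
    uv=proj([[*st(q,lat)/1000,z] for q in ks]).astype(np.float32)
    print(lat,cv2.remap(g,uv[:,:1],uv[:,1:],cv2.INTER_LINEAR).ravel().astype(int))
uv=np.array([proj([[*st(q,l)/1000,.025]])[0] for l in (-16,0,16) for q in ks[::2]])
print((bydepth(c,uv,f['d'])[:,2]*1000).round().reshape(3,-1))
E
```

```text
[ 96  98 100 102 104 106 108 110 112 114 116 118 120 122 124 126 128 130
 132 134 136 138 140 142 144 146 148 150 152 154 156 158 160 162 164 166
 168 170]
-20 [154 155 155 156 154 153 153 152 153 156 156 156 156 155 156 156 156 155 152 143 129 106  89  79  72  69  76  84  94  98  98  95 100 111 124 139 150 151]
-16 [158 158 158 159 160 161 160 160 160 160 160 159 159 160 159 158 159 159 157 146 129 108  93  82  76  78  87 111 129 142 146 147 146 144 147 153 157 158]
-12 [159 159 159 159 157 158 159 159 159 159 160 162 162 161 160 159 158 159 153 143 127 109  91  81  75  77  93 113 138 153 164 162 158 153 152 155 157 156]
-8 [158 158 159 159 158 159 159 160 160 159 158 159 160 160 160 160 158 153 143 128 112  95  84  78  77  81  91 109 129 149 157 158 153 147 144 145 146 145]
-4 [158 158 159 160 159 159 159 159 160 160 160 159 159 159 162 161 157 152 142 125 105  88  76  78  85  94 103 114 127 139 148 149 146 135 123 110 107 105]
0 [160 159 160 160 159 158 158 159 159 158 160 160 159 160 160 159 157 152 139 119  95  83  77  78  87  98 104 112 122 134 143 144 141 133 119 103  86  84]

[... 320 characters left out ...]
161 160 159 159 160 160 160 160 159 159 160 159 158 159 161 162 159 155 139 120  99  87  78  74  72  74  86  96 106 111 117 122 132 142 151 156 156]
16 [159 160 159 159 159 160 160 160 160 157 159 161 160 159 158 159 159 157 150 138 119 102  85  80  75  69  67  69  69  68  67  67  78  98 119 138 148 153]
20 [158 157 156 156 156 157 157 157 157 157 158 158 157 156 158 159 159 157 155 144 129 109  93  83  76  71  68  70  73  75  76  75  87 104 124 138 151 154]
[[10.  8.  4.  8. 12.  5.  5.  7.  9. 12. 12.  5. 15. 29. 33. 32. 32. 33. 10.]
 [ 9. 11. 10. 11.  8.  9.  7.  5. 10.  8. 10. 12. 28. 32. 34. 33. 36. 37. 24.]
 [ 7.  5. 11.  6.  5. 11.  6.  8. 10.  5.  4.  7. 14. 26. 33. 43. 43. 43.  8.]]
```

Request:
{"op": "carry_out", "data": {
  "steps": [
    [[0, 0, 0], [0.3, 0, -0.15], 255],
    [[0, 0, 0], [0.7, 0, -0.15], 255],
    [[0, 0, 0], [1.1, 0, -0.15], 255],
    [[0, 0, 0], [1.4, 0, -0.15], 255],
    [[0, 0, 0], [1.6, 0, -0.15], 255],
    [[0, 0, 0], [1.7, 0, -0.15], 255],
    [[0, 0, 0], [1.75, 0, -0.15], 255],
    [[0, 0, 0], [1.8, 0, -0.15], 255]
  ]
}}

```text
clock: 15.65
tcp_pos: [0.5341, -0.0359, 0.0002]
orientation: [0.0, 0.808, 0.589, 0.0]
wrist_force: [-0.7, -1.7, -0.4]
finger_gap: 0.0002
grip_force: 1.0
```

```bash
python3 - <<'E'
from h import *
k()
E
```

```text
t 15.65 along -1.1 lat -0.2 z 0.2 F along/lat/z -1.82 0.21 -0.42
```

Request:
{"op": "carry_out", "data": {
  "steps": [
    [[0, 0, 0], [0.4, 0, 0], 255],
    [[0, 0, 0], [0.8, 0, 0.1], 255],
    [[0, 0, 0], [1.1, 0, 0.2], 255],
    [[0, 0, 0], [1.35, 0, 0.3], 255],
    [[0, 0, 0], [1.5, 0, 0.4], 255],
    [[0, 0, 0], [1.6, 0, 0.5], 255],
    [[0, 0, 0], [1.7, 0, 0.6], 255],
    [[0, 0, 0], [1.75, 0, 0.7], 255]
  ]
}}

```text
clock: 16.65
tcp_pos: [0.5392, -0.0191, -0.0069]
orientation: [-0.0, 0.808, 0.589, -0.0]
wrist_force: [-2.2, -4.6, 4.1]
finger_gap: -0.0
grip_force: 2.4
```

```bash
python3 - <<'E'
from h import *
k()
E
```

```text
t 16.65 along 16.5 lat -0.1 z -6.9 F along/lat/z -5.07 0.71 4.1
```

Request:
{"op": "carry_out", "data": {
  "steps": [
    [[0, 0, 0], [0, 0, 0], 255],
    [[0, 0, 0], [0, 0, -0.1], 255],
    [[0, 0, 0], [0, 0, -0.1], 255],
    [[0, 0, 0], [0.02, 0, -0.1], 255],
    [[0, 0, 0], [0.04, 0, -0.1], 255],
    [[0, 0, 0], [0.06, 0, -0.1], 255],
    [[0, 0, 0], [0.08, 0, -0.1], 255],
    [[0, 0, 0], [0.08, 0, -0.1], 255]
  ]
}}

```text
clock: 17.65
tcp_pos: [0.5397, -0.0184, -0.0058]
orientation: [0.0, 0.808, 0.589, 0.0]
wrist_force: [-0.9, -1.1, -0.5]
finger_gap: 0.0002
grip_force: 0.7
```

```bash
python3 - <<'E'
from h import *
k()
E
```

```text
t 17.65 along 17.3 lat -0.3 z -5.8 F along/lat/z -1.29 0.57 -0.48
```

Request:
{"op": "carry_out", "data": {
  "steps": [
    [[0, 0, 0], [0.03, 0, 0], 255],
    [[0, 0, 0], [0.06, 0, 0], 255],
    [[0, 0, 0], [0.1, 0, 0], 255],
    [[0, 0, 0], [0.13, 0, 0], 255],
    [[0, 0, 0], [0.16, 0, 0], 255],
    [[0, 0, 0], [0.19, 0, 0], 255],
    [[0, 0, 0], [0.22, 0, 0], 255],
    [[0, 0, 0], [0.25, 0, 0], 255]
  ]
}}

```text
clock: 18.65
tcp_pos: [0.5404, -0.016, -0.0058]
orientation: [-0.0, 0.808, 0.589, 0.0]
wrist_force: [0.0, -1.3, -1.3]
finger_gap: -0.0
grip_force: 0.7
```

Request:
{"op": "carry_out", "data": {
  "steps": [
    [[0, 0, 0], [0, 0, 0], 255],
    [[0, 0, 0], [0.02, 0, 0], 255],
    [[0, 0, 0], [0.04, 0, 0], 255],
    [[0, 0, 0], [0.06, 0, 0], 255],
    [[0, 0, 0], [0.08, 0, 0], 255],
    [[0, 0, 0], [0.1, 0, 0], 255],
    [[0, 0, 0], [0.1, 0, 0], 255],
    [[0, 0, 0], [0.1, 0, 0], 255]
  ]
}}

```text
clock: 19.65
tcp_pos: [0.5408, -0.015, -0.0058]
orientation: [-0.0, 0.808, 0.589, 0.0]
wrist_force: [-0.9, -1.4, -0.8]
finger_gap: 0.0
grip_force: 0.7
```

Request:
{"op": "carry_out", "data": {
  "steps": [
    [[0, 0, 0], [0.02, 0, 0], 255],
    [[0, 0, 0], [0.04, 0, 0], 255],
    [[0, 0, 0], [0.06, 0, 0], 255],
    [[0, 0, 0], [0.08, 0, 0], 255],
    [[0, 0, 0], [0.1, 0, 0], 255],
    [[0, 0, 0], [0.1, 0, 0], 255],
    [[0, 0, 0], [0.1, 0, 0], 255],
    [[0, 0, 0], [0.1, 0, 0], 255]
  ]
}}

```text
clock: 20.65
tcp_pos: [0.541, -0.0141, -0.0058]
orientation: [-0.0, 0.808, 0.589, 0.0]
wrist_force: [-0.6, -1.7, -0.7]
finger_gap: -0.0001
grip_force: 0.7
```

Request:
{"op": "carry_out", "data": {
  "steps": [
    [[0, 0, 0], [0.02, 0, 0], 255],
    [[0, 0, 0], [0.04, 0, 0], 255],
    [[0, 0, 0], [0.06, 0, 0], 255],
    [[0, 0, 0], [0.08, 0, 0], 255],
    [[0, 0, 0], [0.1, 0, 0], 255],
    [[0, 0, 0], [0.1, 0, 0], 255],
    [[0, 0, 0], [0.1, 0, 0], 255],
    [[0, 0, 0], [0.1, 0, 0], 255]
  ]
}}

```text
clock: 21.65
tcp_pos: [0.5413, -0.0131, -0.0058]
orientation: [-0.0, 0.808, 0.589, 0.0]
wrist_force: [-0.4, -1.1, -1.0]
finger_gap: 0.0003
grip_force: 0.7
```

Request:
{"op": "carry_out", "data": {
  "steps": [
    [[0, 0, 0], [0.02, 0, 0], 255],
    [[0, 0, 0], [0.04, 0, 0], 255],
    [[0, 0, 0], [0.06, 0, 0], 255],
    [[0, 0, 0], [0.08, 0, 0], 255],
    [[0, 0, 0], [0.1, 0, 0], 255],
    [[0, 0, 0], [0.1, 0, 0], 255],
    [[0, 0, 0], [0.1, 0, 0], 255],
    [[0, 0, 0], [0.1, 0, 0], 255]
  ]
}}

```text
clock: 22.65
tcp_pos: [0.5416, -0.0121, -0.0058]
orientation: [-0.0, 0.808, 0.589, 0.0]
wrist_force: [-0.5, -1.8, -1.6]
finger_gap: 0.0
grip_force: 0.7
```

Request:
{"op": "carry_out", "data": {
  "steps": [
    [[0, 0, 0], [0.02, 0, 0], 255],
    [[0, 0, 0], [0.04, 0, 0], 255],
    [[0, 0, 0], [0.06, 0, 0], 255],
    [[0, 0, 0], [0.08, 0, 0], 255],
    [[0, 0, 0], [0.1, 0, 0], 255],
    [[0, 0, 0], [0.1, 0, 0], 255],
    [[0, 0, 0], [0.1, 0, 0], 255],
    [[0, 0, 0], [0.1, 0, 0], 255]
  ]
}}

```text
clock: 23.65
tcp_pos: [0.5419, -0.0112, -0.0058]
orientation: [-0.0, 0.808, 0.589, 0.0]
wrist_force: [0.1, -1.7, -0.9]
finger_gap: -0.0001
grip_force: 0.7
```

Request:
{"op": "carry_out", "data": {
  "steps": [
    [[0, 0, 0], [0.02, 0, 0], 255],
    [[0, 0, 0], [0.04, 0, 0], 255],
    [[0, 0, 0], [0.06, 0, 0], 255],
    [[0, 0, 0], [0.08, 0, 0], 255],
    [[0, 0, 0], [0.1, 0, 0], 255],
    [[0, 0, 0], [0.1, 0, 0], 255],
    [[0, 0, 0], [0.1, 0, 0], 255],
    [[0, 0, 0], [0.1, 0, 0], 255]
  ]
}}

```text
clock: 24.65
tcp_pos: [0.5422, -0.0103, -0.0058]
orientation: [-0.0, 0.808, 0.589, 0.0]
wrist_force: [-0.6, -0.4, -0.4]
finger_gap: 0.0004
grip_force: 0.7
```

Request:
{"op": "carry_out", "data": {
  "steps": [
    [[0, 0, 0], [0.02, 0, 0], 255],
    [[0, 0, 0], [0.04, 0, 0], 255],
    [[0, 0, 0], [0.06, 0, 0], 255],
    [[0, 0, 0], [0.08, 0, 0], 255],
    [[0, 0, 0], [0.1, 0, 0], 255],
    [[0, 0, 0], [0.1, 0, 0], 255],
    [[0, 0, 0], [0.1, 0, 0], 255],
    [[0, 0, 0], [0.1, 0, 0], 255]
  ]
}}

```text
clock: 25.65
tcp_pos: [0.5426, -0.0093, -0.0058]
orientation: [-0.0, 0.808, 0.589, 0.0]
wrist_force: [-0.9, -0.8, -0.8]
finger_gap: -0.0004
grip_force: 0.7
```

Request:
{"op": "carry_out", "data": {
  "steps": [
    [[0, 0, 0], [0.02, 0, 0], 255],
    [[0, 0, 0], [0.04, 0, 0], 255],
    [[0, 0, 0], [0.06, 0, 0], 255],
    [[0, 0, 0], [0.08, 0, 0], 255],
    [[0, 0, 0], [0.1, 0, 0], 255],
    [[0, 0, 0], [0.1, 0, 0], 255],
    [[0, 0, 0], [0.1, 0, 0], 255],
    [[0, 0, 0], [0.1, 0, 0], 255]
  ]
}}

```text
clock: 26.65
tcp_pos: [0.5428, -0.0083, -0.0058]
orientation: [-0.0, 0.808, 0.589, 0.0]
wrist_force: [-0.6, -0.6, -0.6]
finger_gap: -0.0001
grip_force: 0.7
```

Request:
{"op": "carry_out", "data": {
  "steps": [
    [[0, 0, 0], [0.02, 0, 0], 255],
    [[0, 0, 0], [0.04, 0, 0], 255],
    [[0, 0, 0], [0.06, 0, 0], 255],
    [[0, 0, 0], [0.08, 0, 0], 255],
    [[0, 0, 0], [0.1, 0, 0], 255],
    [[0, 0, 0], [0.1, 0, 0], 255],
    [[0, 0, 0], [0.1, 0, 0], 255],
    [[0, 0, 0], [0.1, 0, 0], 255]
  ]
}}

```text
clock: 27.65
tcp_pos: [0.5432, -0.0074, -0.0058]
orientation: [-0.0, 0.808, 0.589, 0.0]
wrist_force: [-0.2, -1.7, -1.2]
finger_gap: 0.0
grip_force: 0.7
```

Request:
{"op": "carry_out", "data": {
  "steps": [
    [[0, 0, 0], [0.02, 0, 0], 255],
    [[0, 0, 0], [0.04, 0, 0], 255],
    [[0, 0, 0], [0.06, 0, 0], 255],
    [[0, 0, 0], [0.08, 0, 0], 255],
    [[0, 0, 0], [0.1, 0, 0], 255],
    [[0, 0, 0], [0.1, 0, 0], 255],
    [[0, 0, 0], [0.1, 0, 0], 255],
    [[0, 0, 0], [0.1, 0, 0], 255]
  ]
}}

```text
clock: 28.65
tcp_pos: [0.5435, -0.0064, -0.0058]
orientation: [-0.0, 0.808, 0.589, 0.0]
wrist_force: [-0.5, -0.7, -0.8]
finger_gap: -0.0003
grip_force: 0.7
```

Request:
{"op": "carry_out", "data": {
  "steps": [
    [[0, 0, 0], [0.02, 0, 0], 255],
    [[0, 0, 0], [0.04, 0, 0], 255],
    [[0, 0, 0], [0.06, 0, 0], 255],
    [[0, 0, 0], [0.08, 0, 0], 255],
    [[0, 0, 0], [0.1, 0, 0], 255],
    [[0, 0, 0], [0.1, 0, 0], 255],
    [[0, 0, 0], [0.1, 0, 0], 255],
    [[0, 0, 0], [0.1, 0, 0], 255]
  ]
}}

```text
clock: 29.65
tcp_pos: [0.5438, -0.0055, -0.0058]
orientation: [-0.0, 0.808, 0.589, 0.0]
wrist_force: [-0.7, -1.6, -0.3]
finger_gap: -0.0001
grip_force: 0.7
```

Request:
{"op": "carry_out", "data": {
  "steps": [
    [[0, 0, 0], [0.02, 0, 0], 255],
    [[0, 0, 0], [0.04, 0, 0], 255],
    [[0, 0, 0], [0.06, 0, 0], 255],
    [[0, 0, 0], [0.08, 0, 0], 255],
    [[0, 0, 0], [0.1, 0, 0], 255],
    [[0, 0, 0], [0.1, 0, 0], 255],
    [[0, 0, 0], [0.1, 0, 0], 255],
    [[0, 0, 0], [0.1, 0, 0], 255]
  ]
}}

```text
clock: 30.65
tcp_pos: [0.5441, -0.0046, -0.0058]
orientation: [-0.0, 0.808, 0.589, 0.0]
wrist_force: [-0.7, -0.4, -1.8]
finger_gap: -0.0005
grip_force: 0.7
```

Request:
{"op": "carry_out", "data": {
  "steps": [
    [[0, 0, 0], [0.02, 0, 0], 255],
    [[0, 0, 0], [0.04, 0, 0], 255],
    [[0, 0, 0], [0.06, 0, 0], 255],
    [[0, 0, 0], [0.08, 0, 0], 255],
    [[0, 0, 0], [0.1, 0, 0], 255],
    [[0, 0, 0], [0.1, 0, 0], 255],
    [[0, 0, 0], [0.1, 0, 0], 255],
    [[0, 0, 0], [0.1, 0, 0], 255]
  ]
}}

```text
clock: 31.65
tcp_pos: [0.5444, -0.0036, -0.0058]
orientation: [-0.0, 0.808, 0.589, 0.0]
wrist_force: [-0.5, -1.3, -0.8]
finger_gap: -0.0002
grip_force: 0.7
```

Request:
{"op": "carry_out", "data": {
  "steps": [
    [[0, 0, 0], [0.02, 0, 0], 255],
    [[0, 0, 0], [0.04, 0, 0], 255],
    [[0, 0, 0], [0.06, 0, 0], 255],
    [[0, 0, 0], [0.08, 0, 0], 255],
    [[0, 0, 0], [0.1, 0, 0], 255],
    [[0, 0, 0], [0.1, 0, 0], 255],
    [[0, 0, 0], [0.1, 0, 0], 255],
    [[0, 0, 0], [0.1, 0, 0], 255]
  ]
}}

```text
clock: 32.65
tcp_pos: [0.5445, -0.0034, -0.0058]
orientation: [0.0, 0.808, 0.589, -0.001]
wrist_force: [-1.9, -5.2, -0.1]
finger_gap: -0.0001
grip_force: 2.8
```

The box has met the stop (5.5 N). Now I'll press to about 8 N and hold.

Request:
{"op": "carry_out", "data": {
  "steps": [
    [[0, 0, 0], [0.02, 0, 0], 255],
    [[0, 0, 0], [0.04, 0, 0], 255],
    [[0, 0, 0], [0.05, 0, 0], 255],
    [[0, 0, 0], [0.05, 0, 0], 255],
    [[0, 0, 0], [0.05, 0, 0], 255],
    [[0, 0, 0], [0.05, 0, 0], 255],
    [[0, 0, 0], [0.05, 0, 0], 255],
    [[0, 0, 0], [0.05, 0, 0], 255]
  ]
}}

```text
clock: 33.65
tcp_pos: [0.5444, -0.0034, -0.0058]
orientation: [0.001, 0.808, 0.589, -0.001]
wrist_force: [-2.7, -6.7, 0.7]
finger_gap: -0.0002
grip_force: 3.6
```

Request:
{"op": "carry_out", "data": {
  "steps": [
    [[0, 0, 0], [0.02, 0, 0], 255],
    [[0, 0, 0], [0.04, 0, 0], 255],
    [[0, 0, 0], [0.04, 0, 0], 255],
    [[0, 0, 0], [0.04, 0, 0], 255],
    [[0, 0, 0], [0.04, 0, 0], 255],
    [[0, 0, 0], [0.04, 0, 0], 255],
    [[0, 0, 0], [0.04, 0, 0], 255],
    [[0, 0, 0], [0.04, 0, 0], 255]
  ]
}}

```text
clock: 34.65
tcp_pos: [0.5445, -0.0034, -0.0058]
orientation: [0.001, 0.808, 0.589, -0.001]
wrist_force: [-3.8, -9.0, 0.5]
finger_gap: -0.0002
grip_force: 4.3
```

```bash
python3 - <<'E'
from h import *
k(); go()
E
```

```text
t 34.65 along 33.0 lat -0.3 z -5.8 F along/lat/z -9.74 0.9 0.46
t 34.65 tcp [544.5  -3.4  -5.8] yaw -17.88 tilt [-0.001 -0.003 -1.   ] F [-3.8  -9.02  0.46] gap -0.0002 grip 4.265418102149852
```

Request:
{"op": "carry_out", "data": {
  "steps": [
    [[0, 0, 0], [-0.01, 0, 0], 255],
    [[0, 0, 0], [-0.01, 0, 0], 255],
    [[0, 0, 0], [-0.01, 0, 0], 255],
    [[0, 0, 0], [-0.01, 0, 0], 255],
    [[0, 0, 0], [-0.08, 0, 0], 255],
    [[0, 0, 0], [-0.16, 0, 0], 255],
    [[0, 0, 0], [-0.3, 0, 0], 255],
    [[0, 0, 0], [-0.8, 0, 0], 255]
  ]
}}

```text
clock: 35.65
tcp_pos: [0.5429, -0.0089, -0.0056]
orientation: [-0.0, 0.808, 0.589, 0.001]
wrist_force: [0.5, 0.3, 0.3]
finger_gap: 0.0005
grip_force: 0.0
```

Request:
{"op": "carry_out", "data": {
  "steps": [
    [[0, 0, 0], [-1, 0, 0], 255],
    [[0, 0, 0], [-1, 0, -2], 255],
    [[0, 0, 0], [-1, 0, -5], 255],
    [[0, 0, 0], [-1, 0, -10], 255],
    [[0, 0, 0], [-5, 0, -14], 255],
    [[0, 0, 0], [-10, 0, -14], 255],
    [[0, 0, 0], [-15, 0, -14], 255],
    [[0, 0, 0], [-20, 0, -14], 255]
  ]
}}

```text
clock: 36.65
tcp_pos: [0.4806, -0.2016, 0.1345]
orientation: [0.0, 0.808, 0.589, 0.0]
wrist_force: [1.0, -0.1, -0.3]
finger_gap: 0.0
grip_force: 0.0
```

Request:
{"op": "carry_out", "data": {
  "steps": [
    [[0, 0, 0], [-5, 0, 0], 255],
    [[0, 0, 0], [-10, 0, 0], 255],
    [[0, 0, 0], [-14, 0, 0], 255],
    [[0, 0, 0], [-16, 0, 0], 255],
    [[0, 0, 0], [-16, 0, 0], 255],
    [[0, 0, 0], [-16, 0, 0], 255],
    [[0, 0, 0], [-16, 0, 0], 255],
    [[0, 0, 0], [-16, 0, 0], 255]
  ]
}}

```text
clock: 37.65
tcp_pos: [0.4328, -0.3512, 0.1343]
orientation: [-0.0, 0.808, 0.59, 0.0]
wrist_force: [0.2, -0.8, 0.2]
finger_gap: -0.0002
grip_force: 0.0
```

```bash
python3 - <<'E'
from h import *
k()
p,d=env.read_camera('top'); np.savez('t7.npz',p=p,d=d)
cv2.imwrite('pics/c7.png',cv2.resize(p[110:240,210:340,::-1],None,fx=4.5,fy=4.5,interpolation=cv2.INTER_CUBIC))
E
```

```text
t 37.65 along -332.2 lat 1.1 z 134.3 F along/lat/z -0.67 -0.43 0.18
```

View pics/c7.png

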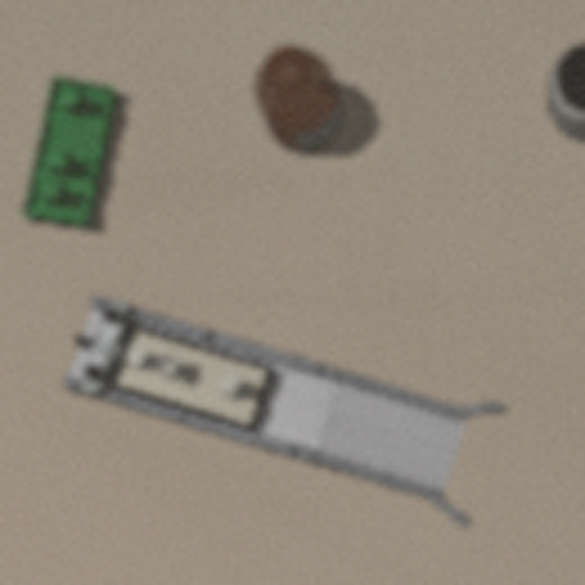

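The box lies square in the bay at crop (190,380), its front end at the stop. The bottle at (290,95), the jar and the green box are where they were. Handing in.

```bash
python3 - <<'E'
from workcell import env
print(env.hand_in())
E
```

```text
the job is handed in; nothing more can be done
None
```

The cuvette box was slid up the ramp and over the lip, pressed against the stop pad at about 7 to 10 N for roughly two seconds, and handed in at about 38 s; the last picture shows it square in the bay at the stop, with the bottle and jar where they were (the flask was outside that crop, but the arm never went near it).

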